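Show a helper the stain-treating kit

TASK

Show a new helper which things of the row in front of you to use on a stained collar, in this order: point from above at the middle of the bar of soap in its dish, then of the scrubbing brush, then of the low flat round pot of paste, each time keeping the fingertips a few centimetres (two to five) above the thing and staying still there for at least two seconds. Touch and move nothing, and do not point at the taller round pot in the row (another soap and brush, far off at the right end of the worktop, are not meant). Finish while still pointing at the low flat pot.

Things in the scene. Friction and masses are not known exactly. Their poses are not given: they have to be found in the camera images.
- soap_dish_top (a point): Centre of the top of the bar of soap, which lies in a shallow oval white dish (dish 88 x 123 mm, 34 mm high to the top of the soap); loose on the worktop. The point lies 34 mm above the worktop. z up, y along the dish's length.
- scrub_brush_top (a point): Centre of the top of the wooden scrubbing brush (61 mm wide, 154 mm long, 46 mm high), lying bristles down; loose. The point lies 46 mm above the worktop. z up, y along the brush's length.
- flat_pot_top (a point): Centre of the lid of the low, flat round pot (84 mm across, 27 mm high); loose. The point lies 27 mm above the worktop. z up.
- tall_pot_top (a point): Centre of the lid of the taller, narrower round pot (58 mm across, 50 mm high): a bystander, not to be pointed at; loose. The point lies 50 mm above the worktop. z up. The soap, the brush and the two pots stand in a loose row from left to right, in any order.
- mug: Mug, a bystander (92 mm across, 127 mm with its handle, 93 mm high) behind the row at the right; loose. Origin at the centre of its underside.
- reel: Small cotton reel, a bystander (30 mm across, 40 mm high), in front of the row, standing; loose. Origin at the centre of its underside.
- pocket_tape: Round pocket tape measure, a bystander (54 x 63 mm, 24 mm high), in front of the row; loose. Origin at its underside.
- soap_pump: Pump bottle of hand soap, a bystander (56 x 78 mm, 167 mm high), behind the row at the left; loose. Origin at its underside.

How it is judged:
On the way, in this order (a step that is already met when the one before it is completed fails the run):
1. the fingertips dwell just above the soap in its dish (horizontal distance between the grasp point and soap_dish_top below 0.035 m and z of the grasp point in the frame of soap_dish_top between 0.022 and 0.085 m), for 1.8 s.
2. the fingertips dwell just above the scrubbing brush (horizontal distance between the grasp point and scrub_brush_top below 0.035 m and z of the grasp point in the frame of scrub_brush_top between 0.022 and 0.085 m), for 1.8 s.
3. the fingertips dwell just above the low flat pot (horizontal distance between the grasp point and flat_pot_top below 0.035 m and z of the grasp point in the frame of flat_pot_top between 0.022 and 0.085 m), for 1.8 s.
At the end, for the whole second after the job is handed in: The grasp point is still over the low flat pot, within 35 mm of its middle and 22 to 85 mm above its lid (fingertips about 3 to 65 mm above it), and none of the loose things has moved more than 8 mm (all of step 3 and distance of each of soap_dish_top, scrub_brush_top, flat_pot_top, tall_pot_top, mug, reel, pocket_tape, soap_pump from where it was at the start of the episode below 0.008 m); the robot touches nothing.
It fails at once if the arm or fingers touch something (contact force between any of the fingers, the arm and anything else above 0.5 N).
It fails at once if a loose thing is moved (distance of any of soap_dish_top, scrub_brush_top, flat_pot_top, tall_pot_top, mug, reel, pocket_tape, soap_pump from where it was at the start of the episode above 0.008 m).
It fails at once if the fingers point at the taller round pot (horizontal distance between the grasp point and tall_pot_top below 0.025 m and z of the grasp point in the frame of tall_pot_top below 0.06 m).
It also fails if it takes over 48 s, if anything falls off the work surface, if the arm or the gripper's body presses on something with over 40 N, if the wrist force passes 120 N, or if a joint passes its speed limit or range.

ROBOT

A 7-joint arm with a two-finger parallel gripper is mounted at the origin on a cart in front of the work surface, level with it; the furniture and walls round the work are solid. World frame = base frame: x ahead of the robot, y to its left, z up, the work surface at z = 0. Lengths are in m, angles in rad, forces in N, time in s.
With the tool pointing down it reaches from about 0.4 to 0.85 m from the base axis. Payload 10.4 kg.
Tool frame: the origin (TCP) lies between the finger pads; the fingertips stand 19 mm ahead of it and the grasp point (between the pads) is the TCP; z points along the fingers, y is the line along which they close (so a half turn about z gives the same grasp; the last joint's range is limited). The gripper opens to 85 mm and grips with 20 to 120 N. Pads are 22 mm wide; open, the fingers measure 114 mm over their backs; the gripper's body (76 mm by 85 mm) begins 54 mm behind the grasp point. The pads swing forward as they close: fully open they stand 13 mm farther back than shut.
Start: joints at [1.269, 0.332, -0.065, 1.46, 0.022, 1.35, -0.088], TCP at [0.172, -0.601, 0.25] pointing down, gripper open.
Joint ranges: [-2.6, 2.6], [-0.5, 2.12], [-1.47, 1.34], [0.16, 2.42], [-1.27, 4.41], [0.06, 2.06], [-2.6, 2.6]. Speed limits (rad/s): [2.22, 2.22, 2.79, 2.79, 3.14, 3.14, 3.14].

INTERFACE

Orientations are given as a unit quaternion [w, x, y, z].
In Python, from cell import bot, eoat, ik, read_camera, camera_params, telemetry gives the robot as it stands. The module is installed in compiled form; this text tells all that it offers. Calls block until the motion is done:
- bot.reach(position, orientation): joint-space move of the TCP to a pose.
- bot.servo_line(position, orientation=None, feed=0.15, contact_N=None): straight line of the TCP; orientation=None keeps the orientation; feed is the mean speed in m/s. With contact_N (N) it stops when the force on the tool has changed by that much, and returns True; else False.
- bot.movej(angles): joint-space move.
- eoat.grip(opening): finger opening in m; the grip force is fixed at half the most; returns when the fingers have stopped.
- bot.sleep(seconds).
- ik(position, orientation): joint angles nearest the present ones, or None.
- read_camera(name): name is "scene" or "top"; returns the picture (480x640x3 uint8, red, green, blue); there is no depth.
- camera_params(name): a dict with "fovy" (degrees; the focal length in pixels is half the picture's height over the tangent of half this angle, whatever the lens; pixels are square), "cx", "cy" (the principal point, pixels), "eye" and "attitude" of the camera in the world. Camera axes: x right, y down, z forward; pixel columns grow to the right and rows downward; lengths in m; the calibration is good to about 2 mm. A picture is of the moment at which its call begins. camera_params takes no time and is no camera call.
A pose or a line that the arm cannot do raises bot.MotionError and nothing moves.
- bot.hand_in(): hands the job in; it is judged then, once.
Readings, each from a call of its own:
- telemetry.read_clock(): time.
- telemetry.read_joint_pos(): joint angles.
- telemetry.read_qd(): joint speeds.
- telemetry.read_joint_torque(): joint torques, N m.
- telemetry.read_tool_pos(): TCP position.
- telemetry.read_eef_rot(): TCP orientation.
- telemetry.read_force(): force on the tool from outside, world axes, zero at the start.
- telemetry.read_wrist_torque(): the same for the moment, N m.
- telemetry.read_width(): finger opening in m.
- telemetry.read_gripper_force(): force on a finger pad.
Only numpy, scipy, OpenCV 4.12 (cv2) and the standard library are available. Lean on these libraries where they do the work, as an engineer would, in place of code of your own. Each camera call takes 0.05 s, during which the arm holds its last target. There are 200 camera calls.

## Working session

There is one attempt and no reset: what is moved stays moved. The work goes in short steps, each a Python script; the robot and the scene stay as the last script left them, time stands still between calls to the robot, and variables do not carry over. Pictures are saved under pics/ and viewed, at most 10 in all, crops included, and the job is handed in when it is done.

```bash
mkdir -p pics
python3 - <<'E'
from cell import *
import cv2
for n in("scene","top"):
    cv2.imwrite(f"pics/{n}0.png",read_camera(n)[...,::-1]); print(n,camera_params(n))
print(telemetry.read_clock(),telemetry.read_tool_pos(),telemetry.read_eef_rot(),telemetry.read_joint_pos())
E
```

```text
scene {'fovy': 46.166122742987916, 'cx': 321.27935927028864, 'cy': 241.18841968207641, 'eye': array([-0.29659026, -0.80158854,  0.51472255]), 'attitude': array([-0.49806601,  0.75223423, -0.35342382,  0.24731664])}
top {'fovy': 46.75770983581606, 'cx': 313.0778647252367, 'cy': 248.57568262036818, 'eye': array([ 0.3125076 , -0.15753137,  1.08444127]), 'attitude': array([-0.07854509,  0.7152571 , -0.69024365,  0.07616854])}
0.1 [ 0.17189502 -0.60055249  0.24960574] [-6.27743851e-04  9.90298338e-01  1.38956082e-01 -1.21374511e-04] [ 1.26938571  0.3327609  -0.06466406  1.46089814  0.02159323  1.34990722
 -0.08848079]
```

View pics/top0.png

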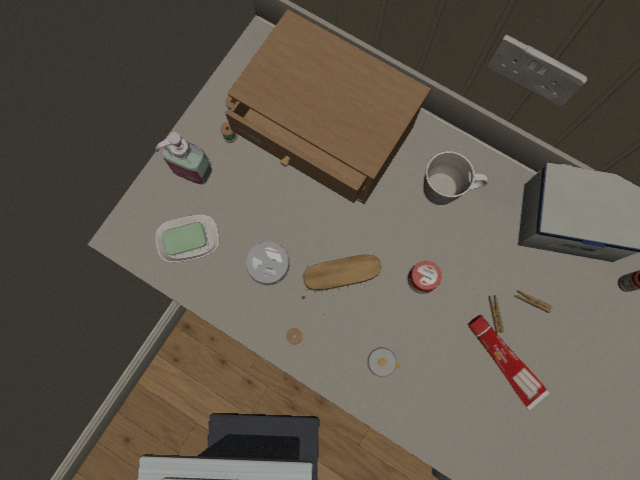

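View pics/scene0.png

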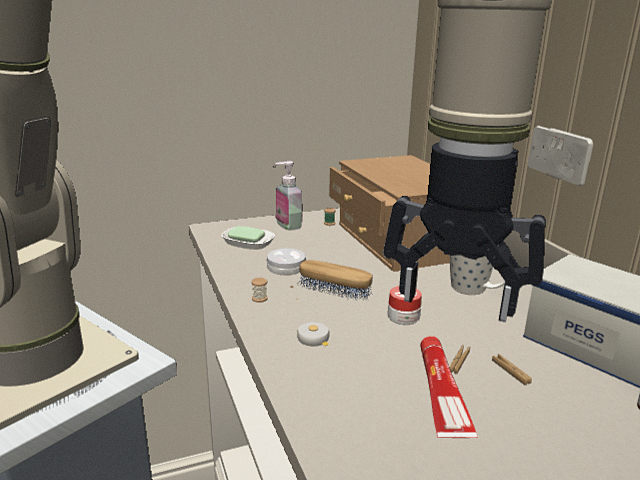

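The top view shows the soap at (187,239), the flat silver pot at (268,263), the brush at (342,272) and the tall red pot at (426,277). In the scene view they are at about (247,234), (286,258), (336,274) and (405,293).

```bash
cat > loc.py <<'E'
import numpy as np
from scipy.spatial.transform import Rotation as R
from cell import camera_params
def ray(n,u,v):
    c=camera_params(n); q=c["attitude"]; f=240/np.tan(np.radians(c["fovy"]/2))
    d=R.from_quat([*q[1:],q[0]]).apply([(u-c["cx"])/f,(v-c["cy"])/f,1]); return c["eye"],d
def at(n,u,v,z):
    e,d=ray(n,u,v); return e+d*(z-e[2])/d[2]
E
python3 - <<'E'
from loc import *
for k,t,s,z in [("soap",(186,239),(247,233),.034),("flat",(268,263),(286,255),.027),("brush",(342,272),(336,272),.046),("tall",(426,276),(405,293),.05),
 ("reel",(294,336),(260,282),.04),("tape",(382,362),(313,331),.024),("mug",(450,173),(472,255),.09),("pumphead",(175,142),(284,164),.16),("chestcorner",(427,92),None,.15),("chestfront",(362,190),None,.15),("chestleft",(235,120),None,.1),("pegs",(528,170),None,.12)]:
    print(k,at("top",*t,z).round(3),at("scene",*s,z).round(3) if s else "")
E
```

```text
soap [0.557 0.098 0.034] [0.54  0.081 0.034]
flat [ 0.516 -0.063  0.027] [ 0.519 -0.059  0.027]
brush [ 0.5   -0.206  0.046] [ 0.491 -0.215  0.046]
tall [ 0.497 -0.365  0.05 ] [ 0.497 -0.365  0.05 ]
reel [ 0.377 -0.12   0.04 ] [ 0.372 -0.127  0.04 ]
tape [ 0.336 -0.286  0.024] [ 0.324 -0.296  0.024]
mug [ 0.69  -0.404  0.09 ] [ 0.646 -0.418  0.09 ]
pumphead [0.704 0.102 0.16 ] [0.703 0.113 0.16 ]
chestcorner [ 0.823 -0.35   0.15 ] 
chestfront [ 0.63  -0.233  0.15 ] 
chestleft [0.779 0.008 0.1  ] 
pegs [ 0.689 -0.54   0.12 ]
```

Run:
```python
from loc import *
from cell import *
import cv2
q=telemetry.read_eef_rot()
for p in [(.36,-.25,.25),(.553,.095,.25),(.553,.095,.089),(.498,-.208,.101),(.517,-.062,.082)]: print(ik(p,q))
eoat.grip(0.0)
bot.servo_line([.553,.095,.25],feed=.2)
bot.servo_line([.553,.095,.15],feed=.1)
print(telemetry.read_clock(),telemetry.read_tool_pos(),telemetry.read_joint_pos().round(2),telemetry.read_force())
a=read_camera("top");b=read_camera("scene")
cv2.imwrite("pics/s1.png",np.hstack([a[120:360,100:500],b[100:340,150:550]])[...,::-1])
```

```text
[ 0.88270922 -0.06454838 -0.36046841  1.90462224 -0.02449717  1.29842233
 -0.76243982]
[ 0.61592514  0.37016927 -1.07106666  1.59248411  0.32829993  1.37582884
 -1.78293113]
[ 0.54257923  0.54292206 -0.98943663  1.76929066  0.50232409  1.10704532
 -1.90652402]
[ 0.71190181  0.32193269 -0.4618418   1.83487935  0.1646384   1.02334856
 -1.10758634]
[ 0.6266112   0.35137192 -0.68084955  1.88841247  0.26033167  0.99187862
 -1.46041066]
6.1333 [0.55341401 0.09510535 0.1506905 ] [ 0.37  0.36 -0.74  1.72  0.27  1.16 -1.74] [-0.61414771 -0.06076167 -0.26382949]
```

View pics/s1.png

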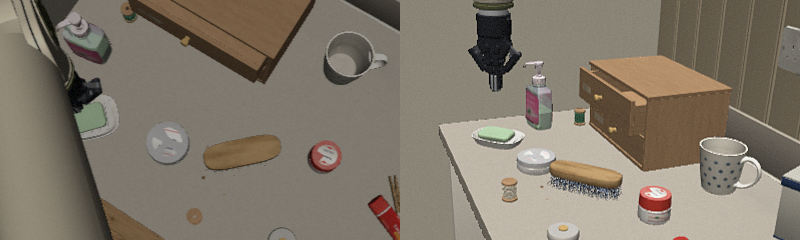

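The top crop shows the gripper near full-picture (185,210), beside the soap at (187,239). In the scene crop the fingertips are at full-picture (245,190), above the soap at (245,233). I'll compare this with the projected TCP.

```bash
cat >> loc.py <<'E'
def proj(n,p):
    c=camera_params(n); q=c["attitude"]; f=240/np.tan(np.radians(c["fovy"]/2))
    d=R.from_quat([*q[1:],q[0]]).inv().apply(np.array(p)-c["eye"]); return (d[:2]/d[2]*f+[c["cx"],c["cy"]]).round(1)
E
python3 - <<'E'
from loc import *
import cv2
for n in("top","scene"):
    for p in [(.553,.095,.131),(.553,.095,.15),(.557,.098,.034),(.55,.09,.034)]: print(n,p,proj(n,p))
im=cv2.imread("pics/s1.png")
a=im[40:160,40:200]; b=im[60:160,440:600]
cv2.imwrite("pics/s2.png",np.hstack([cv2.resize(a,None,fx=2.5,fy=2.5),cv2.resize(b,(400,300))]))
E
```

```text
top (0.553, 0.095, 0.131) [175.3 228.3]
top (0.553, 0.095, 0.15) [172.7 225.5]
top (0.557, 0.098, 0.034) [186.  238.9]
top (0.55, 0.09, 0.034) [189.8 242.5]
scene (0.553, 0.095, 0.131) [245.5 190.2]
scene (0.553, 0.095, 0.15) [245.2 182.1]
scene (0.557, 0.098, 0.034) [247.1 229.3]
scene (0.55, 0.09, 0.034) [247.3 230.9]
```

View pics/s2.png

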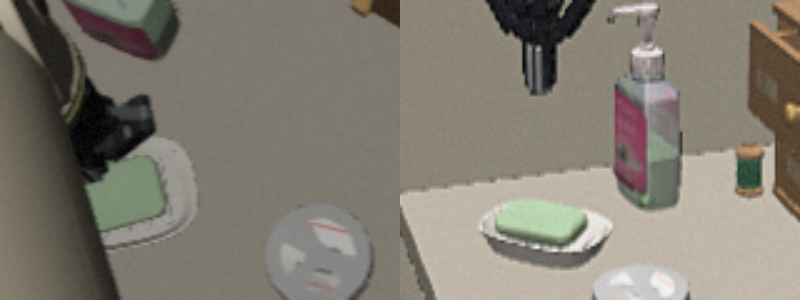

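The fingertips project to within 1 px of where they appear in the scene view, so the calibration is good. The two soap fixes differ by 2 cm, so I use a compromise, which stays well inside the 35 mm tolerance.

Run:
```python
from loc import *
from cell import *
import cv2
def point(x,y,z,n):
    bot.servo_line([x,y,z],feed=.1); bot.sleep(2.7)
    print(telemetry.read_clock(),telemetry.read_tool_pos(),telemetry.read_force().round(2))
    return read_camera("scene")[120:340,180:480]
ims=[point(.551,.092,.034+.052,"soap")]
bot.servo_line([.551,.092,.18],feed=.12); bot.servo_line([.497,-.209,.18],feed=.15)
ims.append(point(.497,-.209,.046+.052,"brush"))
bot.servo_line([.497,-.209,.18],feed=.12); bot.servo_line([.517,-.062,.18],feed=.15)
ims.append(point(.517,-.062,.027+.052,"flat"))
ims.append(read_camera("top")[120:340,150:450])
cv2.imwrite("pics/e.png",cv2.resize(np.vstack([np.hstack(ims[:2]),np.hstack(ims[2:])]),(800,586))[...,::-1])
```

```text
9.725 [0.55101345 0.09199824 0.08600111] [-0.14  0.82 -0.33]
16.5667 [ 0.49701084 -0.20898406  0.09799579] [0.71 0.15 0.14]
22.45 [ 0.51698406 -0.06200788  0.07897312] [-0.21 -0.62  0.63]
```

View pics/e.png

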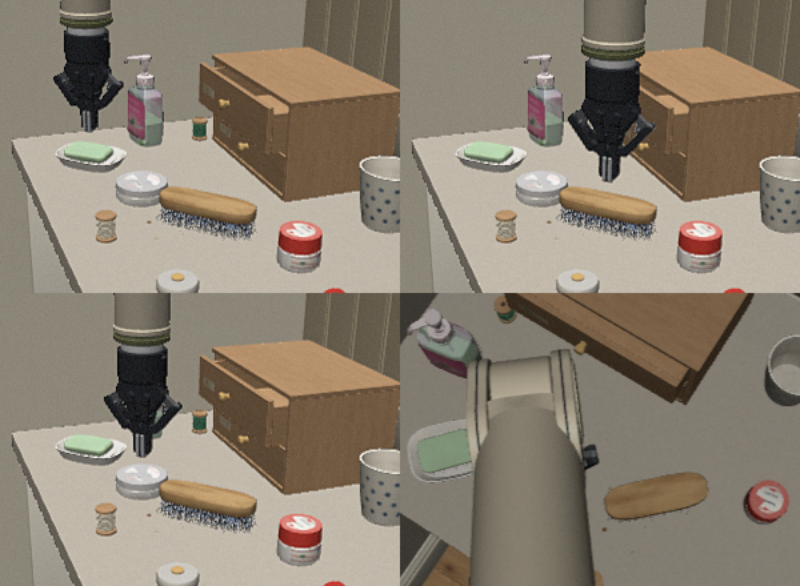

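The panels show the fingertips over the soap (crop 88,130), the brush (608,178) and the flat pot (142,455), each with a small gap. Nothing has moved, so I'm handing in.

```bash
python3 -c "
from cell import *
print(bot.hand_in())"
```

```text
the job is handed in; nothing more can be done
None
```

I pointed at the soap, then the brush, then the low flat pot, holding still about 2.7 s at each with no sign of contact or anything moving. I handed in at about 22 s while still over the flat pot; no verdict came back.

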